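# Clamp a glued brooch in the screw press

## Task

The blue flower brooch has just been glued and must be clamped in the little screw press: pull the press's tray out by its red post as far as it goes, lay the brooch flat with its gold centre up on the middle of the round cork pad, and push the tray fully home. Then turn the black knob clockwise until the rubber foot just touches the brooch, and from there a quarter of a turn more and no further, and leave it clamped. Leave the green and yellow brooches, the candle, the doll and the ink pad tin where they are.

Things in the scene. Friction and masses are not known exactly. Their poses are not given: they have to be found in the camera images.
- press: Small blue screw press fixed on the counter. Origin on the counter top (z = 0) straight below the screw axis; x points to its back, its tray comes out towards -x. Blue base plate 118 x 136 x 10 mm (x from -85 to +33 mm), two steel columns of 16 mm diameter at y = +-54 mm, and over them a blue bridge 32 mm deep, 134 mm wide, its top at z = 86 mm. Knob on top of the bridge, foot below it. The press may stand turned by up to 0.3 rad.
- tray (a joint): How far the aluminium tray is pulled out (m): 0 = fully home, the pad straight below the foot; 0.095 = at its outer stop. Slides along the press's -x with about 1.5 N of friction and stays where it is left.
- seat (a point): Centre of the top face of the round cork pad on the tray (42 mm diameter, 22 mm above the counter). The pad is flat, with no rim; it moves with the tray, whose top is 3 mm lower and 64 mm wide.
- post_top (a point): Centre of the top of the red upright post on the tray, 73 mm above the counter: a round post of 14 mm diameter and about 50 mm free height, 62 mm in front of the pad's centre; the handle of the tray.
- knob (a joint): Angle of the knob (rad), growing as it is turned clockwise seen from above, from 0 to 5.8. Turning it does not move the knob up or down; it drives the spindle and the foot below down by 24 mm a full turn (3.82 mm per rad). Friction about 0.06 N m; it stays where it is left.
- knob_top (a point): Centre of the top of the black round fluted knob, 40 mm in diameter, 26 mm high (z = 92 to 118 mm above the counter), with a white pointer line on top that points to the press's -x when the joint reads 0. It can be gripped from above at any angle.
- foot (a joint): How far the foot is pushed up into its sprung sleeve on the spindle (m): 0 while it hangs free, growing once it touches something and the knob is turned on: 3.82 mm per rad past touching, so 6 mm for a quarter of a turn; at most 12 mm. The spring presses with about 2.4 N when it starts to yield and 9.6 N at 6 mm.
- foot_under (a point): Centre of the underside of the rubber foot, a ring of 28 mm outer and 14 mm inner diameter that leaves the brooch's gold centre free. It starts about 5 to 8 mm above the petals of a brooch on the pad, depending on the knob.
- blue_brooch: The BLUE flower brooch to be clamped: a flat rigid flower of five petals, 34 mm across, 3.5 mm thick at the rim and about 4.3 mm where the foot bears, with a gold centre up to 8 mm high; 18 g. Origin at the centre of its underside, z up through the gold centre. Lies flat, gold centre up, on the counter at its right side; can be pinched across the petals with the fingertips.
- green_brooch: A green brooch of the same form, lying on the counter; bystander, leave alone. Blue, green and yellow lie in changing places.
- yellow_brooch: A yellow brooch of the same form, lying on the counter; bystander, leave alone.
- candle: White candle with red flowers on a black foot, 60 x 60 x 66 mm, origin under its centre; stands at the left; bystander, leave alone.
- doll: Small turned wooden doll with black hair, 30 mm in diameter, 100 mm tall, origin under its centre; stands at the left back; bystander, leave alone.
- tin: Dark ink pad tin 58 x 85 x 15 mm, origin under its centre; lies at the right; bystander, leave alone.

How it is judged:
By the outcome, as a careful person would: the job done as asked, in the order asked, and still so for the second after the job is handed in, with the robot touching nothing.
It also fails if it takes over 70 s, if anything falls off the work surface, if the arm or the gripper's body presses on something with over 40 N, if the wrist force passes 120 N, or if a joint passes its speed limit or range.

## Robot

A 7-joint arm with a two-finger parallel gripper is mounted at the origin on a cart in front of the work surface, level with it; the furniture and walls round the work are solid. World frame = base frame: x ahead of the robot, y to its left, z up, the work surface at z = 0. Lengths are in m, angles in rad, forces in N, time in s.
With the tool pointing down it reaches from about 0.425 to 1.025 m from the base axis. Payload 9.4 kg.
Tool frame: the origin (TCP) lies between the finger pads; the fingertips stand 17 mm ahead of it and the grasp point (between the pads) lies 2 mm behind it; z points along the fingers, y is the line along which they close (so a half turn about z gives the same grasp; the last joint's range is limited). The gripper opens to 93 mm and grips with 3 to 60 N. Pads are 15 mm wide; open, the fingers measure 128 mm over their backs; the gripper's body (75 mm by 188 mm) begins 65 mm behind the grasp point.
Start: joints at [-0.077, 0.599, -0.003, 1.599, 0.002, 0.943, -0.08], TCP at [0.725, -0, 0.236] pointing down, gripper open.
Joint ranges: [-2.57, 2.57], [-0.35, 1.97], [-1.29, 1.29], [0.11, 2.56], [-1.05, 4.19], [0.11, 1.86], [-2.63, 2.63]. Speed limits (rad/s): [2.22, 2.22, 3.01, 3.01, 3.14, 3.14, 3.14].

## Interface

Orientations are given as a rotation vector (axis times angle).
In Python, from cell import r gives the robot as it stands.
- The arm moves only by the tool carry_out, never from a script. Its argument "rows" is a list of rows, each a list of 7 numbers: the shift along the world's x, y, z as a fraction of full scale, then the turn, a rotation vector about the world's x, y, z as a fraction of full scale, then the opening, from -1 (shut) to 1 (fully open). A call has 1 to 20 rows; each row shifts and turns the commanded pose from where the row before left it; what a row does not reach is not made up. Full scale, the value 1, is 0.02 m for a shift and 0.12 rad for a turn. A row lasts 1/8 s, in which the tool goes at most 62.5 mm and 10.7 degrees, less where a joint would pass 70% of its speed; a pose out of reach is approached as far as the arm can. A call with a number of a shift or a turn outside -1 to 1 is refused whole. A call with a gripper value outside its range is refused whole. The fingers move at their own pace and stop on an object; "force" is the grip in N (left out, the last holds). Time passes only in rows, so rows that do not move let the fingers close. It gives the time, the measured TCP pose, the force, the opening and the grip force at its end, in the units of the state.
- r.get_state(): the state, without advancing time (a new reading comes with each control period).
- r.get_image(name): name is "scene" or "side" or "wrist"; returns a dict with "image" (384x512x3 uint8, red, green, blue), "vertical_fov" (degrees; the focal length in pixels is half the picture's height over the tangent of half this angle, whatever the lens; pixels are square), "cx", "cy" (the principal point, pixels), "R" (3x3) and "t" (3): a world point X has camera coordinates R X + t. Camera axes: x right, y down, z forward; pixel columns grow to the right and rows downward; lengths in m; the calibration is good to about 2 mm. A picture is of the moment at which its call begins. There is no depth.
- r.job_done(): hands the job in; it is judged then, once.
Trained networks look in a picture, given as the dict that the camera call returned (one of the last four; its "shot" number tells which), for a name from the list of things; names that differ only in an ending like _2 or _b are one class to them, and where a whole thing is asked for, a point or a joint stands for the part that bears it (a point fixed in the world has none). Each returns a list of dicts, best first, with "p" (0 to 1); they miss things now and then, are a little off and sometimes report something else, mostly with a low value. They report only what shows in the picture. A call takes as long as a camera call.
- r.look_for(picture, query): "rect" ([left, top, right, bottom] in pixels, round what is visible of it).
The state is a dict: "clock": time; "joints": joint angles; "joint_velocities": joint speeds; "joint_efforts": joint torques, N m; "tcp_pos": TCP position; "tcp_rot": TCP orientation; "force": force on the tool from outside, world axes, zero at the start; "moment": the same for the moment, N m; "finger_gap": finger opening in m; "grasp_force": force on a finger pad.
Only numpy, scipy, OpenCV 4.12 (cv2) and the standard library are available. Lean on these libraries where they do the work, as an engineer would, in place of code of your own. Each camera call takes 0.05 s, during which the arm holds its last target. There are 200 camera calls.

## Working session

There is one attempt and no reset: what is moved stays moved. The work goes in short steps, Python scripts to look and compute and a tool call to move; the robot and the scene stay as the last step left them, time stands still between calls to the robot, and variables do not carry over. Pictures are saved under pics/ and viewed, at most 10 in all, crops included, and the job is handed in when it is done.

Besides the shell and the picture viewer there is one more tool, called after ">>>" as a command line: name --pt "numbers of a row" for each row, then --argument value for the rest. carry_out: Moves the arm, as the interface text tells. Its arguments: {"type":"object","properties":{"rows":{"type":"array"},"force":{"type":"number"}},"required":["rows"]}

```bash
ls; mkdir -p pics
cat > h.py <<'E'
import numpy as np, cv2
from cell import r
def K(d):
    f=d["image"].shape[0]/2/np.tan(np.radians(d["vertical_fov"])/2); return f,d["cx"],d["cy"]
def ray(d,u,v):
    f,cx,cy=K(d); R=np.array(d["R"]);t=np.array(d["t"])
    return -R.T@t, R.T@np.array([(u-cx)/f,(v-cy)/f,1.])
def atz(d,u,v,z):
    o,w=ray(d,u,v); return o+w*(z-o[2])/w[2]
def tri(obs):
    A=np.zeros((3,3));b=np.zeros(3)
    for d,u,v in obs:
        o,w=ray(d,u,v); w=w/np.linalg.norm(w); P=np.eye(3)-np.outer(w,w); A+=P;b+=P@o
    return np.linalg.solve(A,b)
def proj(d,X):
    f,cx,cy=K(d); c=np.array(d["R"])@np.array(X)+np.array(d["t"]); return c[0]/c[2]*f+cx,c[1]/c[2]*f+cy
def save(d,n,box=None,s=1):
    im=cv2.cvtColor(d["image"],cv2.COLOR_RGB2BGR)
    if box: im=im[box[1]:box[3],box[0]:box[2]]
    if s!=1: im=cv2.resize(im,None,fx=s,fy=s,interpolation=cv2.INTER_CUBIC)
    cv2.imwrite("pics/"+n+".png",im)
E
python3 - <<'E'
from h import *
D={n:r.get_image(n) for n in("scene","side","wrist")}
for n,d in D.items():
    f=K(d);print(n,f,"cam",ray(d,0,0)[0].round(3))
    for q in("press","post_top","knob_top","seat","blue_brooch","green_brooch","yellow_brooch","tin","candle","doll"):
        l=r.look_for(d,q)[:1]
        for x in l: 
            b=x["rect"];u,v=(b[0]+b[2])/2,(b[1]+b[3])/2
            print(q,round(x["p"],2),np.round(b),atz(d,u,v,{"post_top":.05,"knob_top":.105}.get(q,.004)).round(3))
a=np.hstack([D["scene"]["image"],D["side"]["image"]]);
im=np.vstack([a,np.hstack([D["wrist"]["image"],D["wrist"]["image"]*0])])
cv2.imwrite("pics/a.png",cv2.cvtColor(cv2.resize(im,(800,600)),cv2.COLOR_RGB2BGR))
E
```

```text
pics
scene (np.float64(399.02184474652614), 259.5102583004043, 191.92407079357682) cam [ 0.074 -0.69   0.909]
post_top 0.68 [236. 196. 263. 218.] [0.533 0.056 0.05 ]
knob_top 0.67 [252. 177. 270. 188.] [0.592 0.076 0.105]
seat 0.65 [235. 194. 265. 215.] [0.565 0.103 0.004]
green_brooch 0.57 [271. 265. 283. 277.] [ 0.48  -0.16   0.004]
yellow_brooch 0.71 [328. 272. 364. 309.] [ 0.592 -0.314  0.004]
tin 0.95 [328. 273. 364. 304.] [ 0.595 -0.311  0.004]
candle 0.68 [193. 160. 207. 176.] [0.525 0.367 0.004]
doll 0.63 [221. 126. 231. 149.] [0.699 0.475 0.004]
side (np.float64(483.36506108651486), 255.16615114020175, 183.22193234249204) cam [0.07  1.165 0.994]
press 0.8 [232. 180. 283. 233.] [0.579 0.047 0.004]
post_top 0.65 [240. 204. 278. 223.] [0.538 0.129 0.05 ]
knob_top 0.47 [245. 179. 256. 195.] [0.584 0.082 0.105]
seat 0.74 [242. 204. 280. 221.] [0.555 0.072 0.004]
blue_brooch 0.51 [242. 180. 258. 193.] [ 0.646 -0.041  0.004]
green_brooch 0.41 [305. 178. 315. 186.] [ 0.465 -0.145  0.004]
tin 0.47 [287. 142. 305. 157.] [ 0.582 -0.324  0.004]
candle 0.73 [223. 265. 247. 282.] [0.518 0.343 0.004]
doll 0.75 [168. 250. 183. 282.] [0.685 0.383 0.004]
wrist (np.float64(271.56065767293217), 254.39375831760432, 194.51044782054407) cam [0.725 0.067 0.385]
press 0.7 [ 62.  44. 187. 179.] [0.55  0.085 0.004]
post_top 0.95 [ 66.  70. 172. 144.] [0.565 0.088 0.05 ]
knob_top 0.92 [ 88.  85. 145. 136.] [0.589 0.081 0.105]
seat 0.88 [ 64.  69. 177. 141.] [0.545 0.093 0.004]
blue_brooch 0.29 [ 64.  44. 189. 180.] [0.553 0.085 0.004]
tin 0.42 [154. 336. 192. 344.] [ 0.588 -0.282  0.004]
```

View pics/a.png

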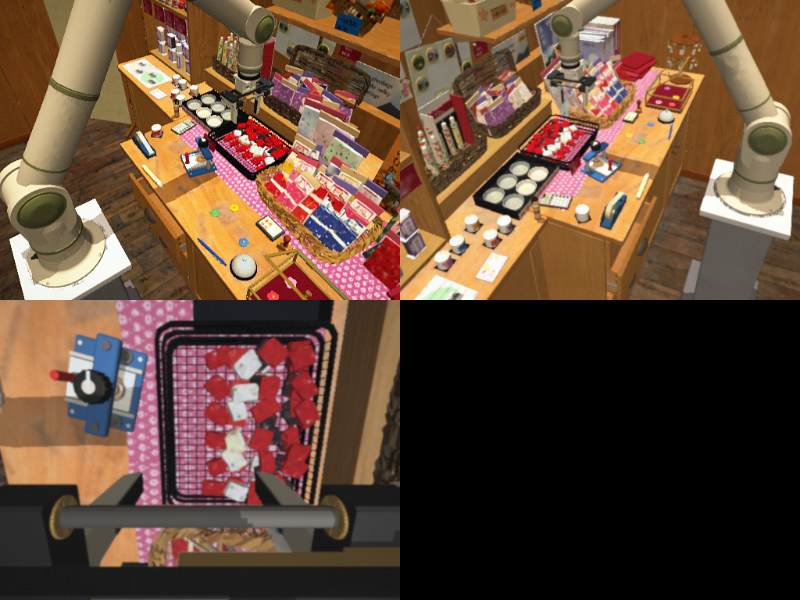

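The scene view shows the blue brooch at about (312,310), yellow at (300,267) and green at (274,272), with the press at about (250,200). I'll get a closer wrist view that takes in both the press and the brooches.

>>> carry_out --pt "-1 -0.5 0.4 0 0 0 1" --pt "-1 -0.5 0.4 0 0 0 1" --pt "-1 -0.5 0.4 0 0 0 1" --pt "-1 -0.5 0.4 0 0 0 1" --pt "-1 -0.5 0.4 0 0 0 1" --pt "-1 -0.5 0.4 0 0 0 1" --pt "-1 -0.5 0.4 0 0 0 1" --pt "-1 -0.5 0.4 0 0 0 1" --pt "0 0 0 0 0 0 1" --pt "0 0 0 0 0 0 1"

```text
clock: 2.9
tcp_pos: [0.5653, -0.0798, 0.2998]
tcp_rot: [2.221, 2.221, 0.001]
force: [0.1, 0.3, 0.4]
finger_gap: 0.0931
grasp_force: 0.0
```

Run:
```python
from h import *
d=r.get_image("wrist"); s=r.get_image("scene")
print(r.get_state()["tcp_pos"],r.get_state()["tcp_rot"],ray(d,0,0)[0].round(3))
for n,im in(("w",d),("s",s)):
  for q in("press","post_top","knob_top","seat","blue_brooch","green_brooch","yellow_brooch","tin"):
    for x in r.look_for(im,q)[:1]:
        b=x["rect"];u,v=(b[0]+b[2])/2,(b[1]+b[3])/2
        print(n,q,round(x["p"],2),np.round(b),atz(im,u,v,{"post_top":.05,"knob_top":.105}.get(q,.004)).round(3))
for u,v in((274,272),(300,267),(312,310)): X=atz(s,u,v,.004);print(X.round(3),np.round(proj(d,X)))
save(d,"b",None,1.55); save(s,"c",(170,140,420,350),3)
```

```text
[ 0.56547291 -0.07952053  0.29934393] [-2.22043047e+00 -2.22217679e+00 -1.39124273e-04] [ 0.566 -0.013  0.45 ]
w press 0.67 [206.   0. 307. 117.] [0.569 0.085 0.004]
w post_top 0.75 [214.  20. 262.  80.] [0.544 0.085 0.05 ]
w knob_top 0.96 [256.  17. 298.  64.] [0.592 0.082 0.105]
w seat 0.79 [212.  19. 287.  84.] [0.558 0.095 0.004]
w green_brooch 0.48 [195. 206. 211. 218.] [ 0.478 -0.158  0.004]
w yellow_brooch 0.72 [196. 206. 212. 220.] [ 0.479 -0.159  0.004]
w tin 0.6 [250. 291. 284. 319.] [ 0.59  -0.341  0.004]
s press 0.75 [234. 177. 277. 227.] [0.587 0.104 0.004]
s post_top 0.71 [234. 196. 265. 217.] [0.535 0.056 0.05 ]
s knob_top 0.47 [254. 176. 268. 188.] [0.592 0.078 0.105]
s seat 0.7 [233. 195. 264. 216.] [0.559 0.102 0.004]
s green_brooch 0.4 [268. 263. 280. 275.] [ 0.478 -0.151  0.004]
s yellow_brooch 0.4 [294. 263. 306. 271.] [ 0.541 -0.186  0.004]
s tin 0.66 [325. 275. 366. 308.] [ 0.588 -0.317  0.004]
[ 0.472 -0.158  0.004] [200. 212.]
[ 0.541 -0.186  0.004] [240. 228.]
[ 0.481 -0.308  0.004] [209. 289.]
```

View pics/b.png

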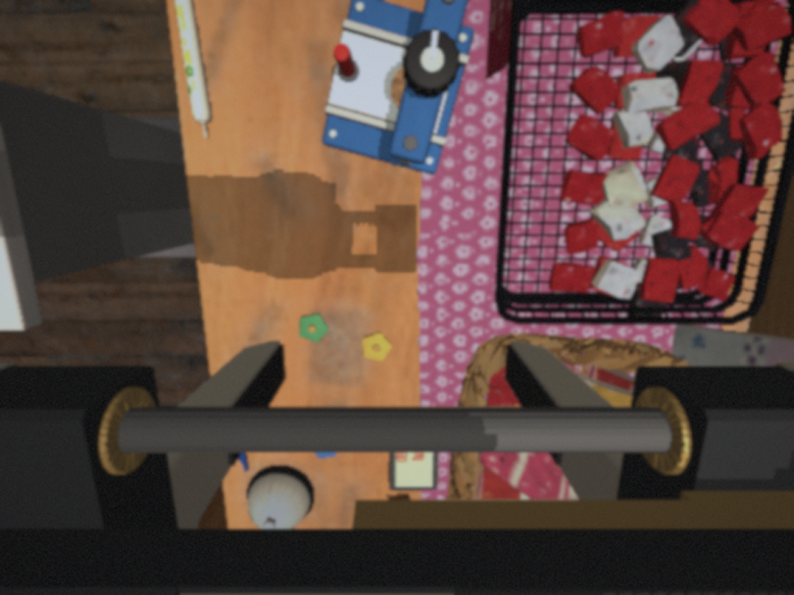

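View pics/c.png

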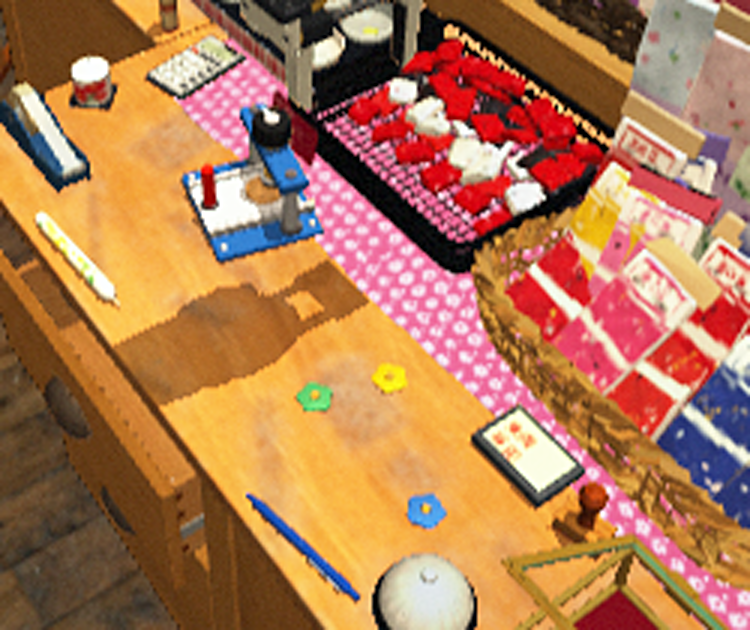

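The wrist view shows the press turned about -0.29 rad, with the pointer towards the top of the image, so the knob reads roughly 1.3 rad. The scene crop shows blue near (0.48,-0.31), between the pen and the tin. I'll turn the gripper so it closes along the press's y and look at the press from above.

>>> carry_out --pt "0 0.82 -0.23 0 0 0.97 1" --pt "0 0.82 -0.23 0 0 0.97 1" --pt "0 0.82 -0.23 0 0 0.97 1" --pt "0 0.82 -0.23 0 0 0.97 1" --pt "0 0.82 -0.23 0 0 0.97 1" --pt "0 0.82 -0.23 0 0 0.97 1" --pt "0 0.82 -0.23 0 0 0.97 1" --pt "0 0.82 -0.23 0 0 0.97 1" --pt "0 0.82 -0.23 0 0 0.97 1" --pt "0 0.82 -0.23 0 0 0.97 1" --pt "0 0.82 -0.23 0 0 0.97 1" --pt "0 0 0 0 0 0 1" --pt "0 0 0 0 0 0 1"

```text
clock: 5.42
tcp_pos: [0.5651, 0.0996, 0.2491]
tcp_rot: [0.459, 3.108, -0.001]
force: [-0.2, -0.6, -0.2]
finger_gap: 0.0932
grasp_force: 0.0
```

Run:
```python
from h import *
d=r.get_image("wrist"); s=r.get_state()
from scipy.spatial.transform import Rotation as Ro
print(s["tcp_pos"],Ro.from_rotvec(s["tcp_rot"]).as_matrix().round(3),np.round(s["joints"],2),ray(d,0,0)[0].round(3))
for q in("press","post_top","knob_top","seat"):
    for x in r.look_for(d,q)[:1]:
        b=x["rect"];u,v=(b[0]+b[2])/2,(b[1]+b[3])/2
        print(q,round(x["p"],2),np.round(b),atz(d,u,v,{"post_top":.073,"knob_top":.118}.get(q,.02)).round(3))
save(d,"d",None,1.55)
```

```text
[0.5651248  0.09944524 0.2491646 ] [[-0.957  0.289  0.   ]
 [ 0.289  0.957 -0.001]
 [-0.    -0.    -1.   ]] [-0.02  0.42 -0.35  1.92  0.19  0.83  0.8 ] [0.5   0.118 0.399]
press 0.95 [190. 134. 303. 239.] [0.578 0.083 0.02 ]
post_top 0.74 [226. 135. 267. 197.] [0.543 0.096 0.073]
knob_top 0.76 [224. 194. 265. 239.] [0.589 0.08  0.118]
seat 0.97 [223. 134. 269. 196.] [0.549 0.091 0.02 ]
```

View pics/d.png

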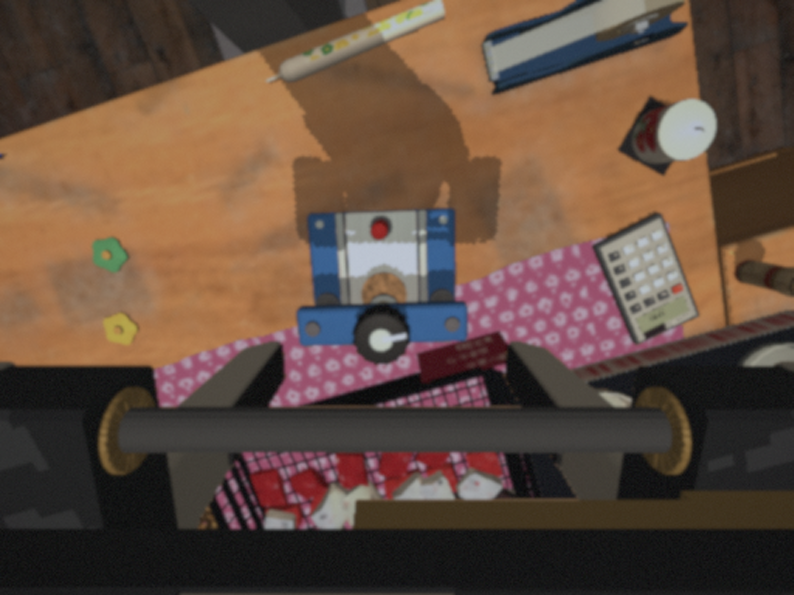

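The press now appears nearly square at the image centre: post (380,229), pad partly hidden at (383,290), knob (381,333), with the pointer to the right. I'll refine post, knob and yaw numerically.

Run:
```python
from h import *
d=r.get_image("wrist"); im=d["image"].astype(int)
def cen(m,box):
    M=np.zeros(m.shape,bool);x0,y0,x1,y1=box;M[y0:y1,x0:x1]=m[y0:y1,x0:x1];v,u=np.nonzero(M);return u.mean(),v.mean(),M.sum(),u.min(),u.max(),v.min(),v.max()
R,G,B=im[...,0],im[...,1],im[...,2]
p=cen((R>110)&(G<70)&(B<70),(230,135,262,165));print("post",np.round(p,1))
k=cen((R<75)&(G<75)&(B<75),(222,192,272,240));print("knob dark",np.round(k,1))
P=atz(d,p[0],p[1],.068); print("P",P.round(4))
Kc=atz(d,(k[3]+k[4])/2,(k[5]+k[6])/2,.110);print("K",Kc.round(4))
# base plate front corners, bridge corners
blue=(B>110)&(B>R*1.6)
from numpy import nonzero
v,u=nonzero(blue[125:225,190:310]);v+=125;u+=190
print("blue",u.min(),u.max(),v.min(),v.max())
for z,band in((.01,(125,160)),):
    m=(v>=band[0])&(v<band[1]); pts=[]
    for uu in list(range(202,220))+list(range(278,292)):
        w=v[m&(u==uu)]
        if len(w): pts.append(atz(d,uu,w.min()-.5,z)[:2])
    pts=np.array(pts); l=cv2.fitLine(pts.astype(np.float32),cv2.DIST_HUBER,0,.001,.001).ravel(); print("yaw",np.arctan2(-l[0]*np.sign(l[1]),abs(l[1])),pts[[0,-1]].round(4))
D=P-Kc; print("yaw from post/knob",np.arctan2(-D[1],-D[0])*1-0, np.arctan2(D[1],-D[0]), np.hypot(*D[:2]))
```

```text
post [243.9 148.5  78.  239.  248.  144.  153. ]
knob dark [244.9 212.3 880.  222.  271.  195.  239. ]
P [0.5226 0.0986 0.068 ]
K [0.5932 0.0814 0.11  ]
blue 192 300 136 221
yaw -0.010237531 [[0.52   0.0345]
 [0.5579 0.1559]]
yaw from post/knob -0.23918961223319735 0.23918961223319735 0.07268900357511046
```

>>> carry_out --pt "-0.97 -0.03 0 0 0 0 1" --pt "-0.97 -0.03 0 0 0 0 1" --pt "0 0 -0.95 0 0 0 1" --pt "0 0 -0.95 0 0 0 1" --pt "0 0 -0.95 0 0 0 1" --pt "0 0 -0.95 0 0 0 1" --pt "0 0 -0.95 0 0 0 1" --pt "0 0 -0.95 0 0 0 1" --pt "0 0 -0.95 0 0 0 0.2" --pt "0 0 -0.95 0 0 0 0" --pt "0 0 -0.95 0 0 0 0" --pt "0 0 -0.95 0 0 0 0" --pt "0 0 0 0 0 0 0" --pt "0 0 0 0 0 0 0" --pt "0 0 0 0 0 0 0" --force 15

```text
clock: 7.6
tcp_pos: [0.5266, 0.0992, 0.0598]
tcp_rot: [0.455, 3.107, 0.001]
force: [-0.2, -0.0, -0.3]
finger_gap: 0.0466
grasp_force: 0.0
```

Run:
```python
from h import *
d=r.get_image("wrist")
print(r.get_state()["tcp_pos"])
save(d,"e",None,1.55)
```

```text
[0.52660654 0.09918415 0.05977898]
```

View pics/e.png

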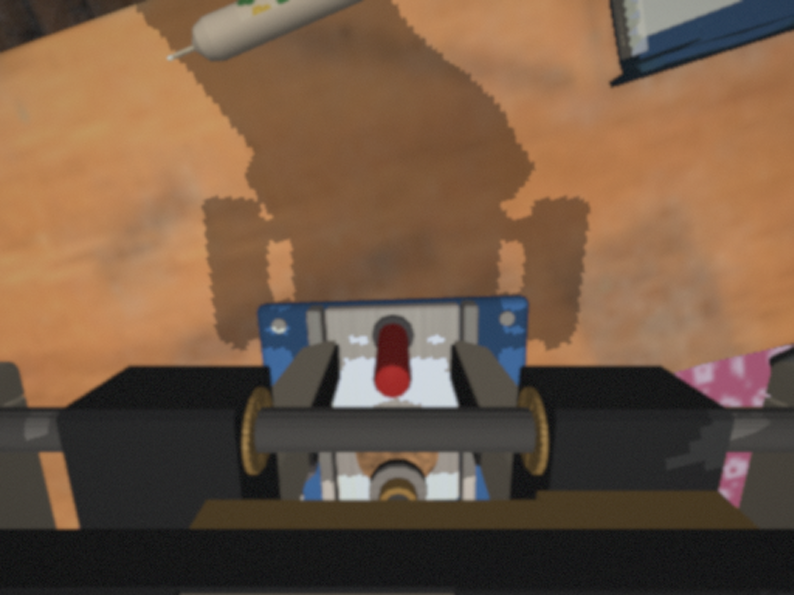

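The post (top at (393,380)) sits centred between the open fingers. I'll recompute the yaw from the front base edge, then close.

Run:
```python
from h import *
d=r.get_image("wrist")
print("top",atz(d,393/1.55,380/1.55,.073).round(4),"foot",atz(d,393/1.55,333/1.55,.022).round(4))
im=d["image"].astype(int);b=(im[...,2]>90)&(im[...,2]>im[...,0]*1.4)
pts=[]
for u in list(range(172,200))+list(range(308,336)):
    v=np.nonzero(b[180:240,u])[0]
    if len(v): pts.append(atz(d,u,v[0]+180,.01)[:2])
pts=np.float32(pts);l=cv2.fitLine(pts,cv2.DIST_HUBER,0,.001,.001).ravel();print(l,np.arctan2(-l[0],l[1]),pts[[0,-1]])
```

```text
top [0.5223 0.0992 0.073 ] foot [0.5221 0.0991 0.022 ]
[0.25509906 0.96691495 0.5104304  0.10038698] -0.25795013 [[0.49596047 0.042065  ]
 [0.5261408  0.16228434]]
```

>>> carry_out --pt "0 0 0 0 0 0 -1" --pt "0 0 0 0 0 0 -1" --pt "0 0 0 0 0 0 -1" --pt "0 0 0 0 0 0 -1" --pt "0 0 0 0 0 0 -1"

```text
clock: 8.32
tcp_pos: [0.5259, 0.0986, 0.059]
tcp_rot: [-0.455, -3.108, 0.001]
force: [-0.8, -2.6, 0.8]
finger_gap: 0.0134
grasp_force: 15.0
```

>>> carry_out --pt "0 0 0 0 0 0.29 -1" --pt "-0.58 0.152 0 0 0 0 -1" --pt "-0.58 0.152 0 0 0 0 -1" --pt "-0.58 0.152 0 0 0 0 -1" --pt "-0.58 0.152 0 0 0 0 -1" --pt "-0.58 0.152 0 0 0 0 -1" --pt "-0.58 0.152 0 0 0 0 -1" --pt "-0.58 0.152 0 0 0 0 -1" --pt "-0.4 0.1 0 0 0 0 -1" --pt "0 0 0 0 0 0 -1" --pt "0 0 0 0 0 0 -1"

```text
clock: 9.7
tcp_pos: [0.4385, 0.1218, 0.0593]
tcp_rot: [0.403, 3.113, -0.0]
force: [9.0, -9.8, -1.4]
finger_gap: 0.0137
grasp_force: 15.0
```

>>> carry_out --pt "-0.2 0.05 0 0 0 0 -1" --pt "-0.2 0.05 0 0 0 0 -1" --pt "0 0 0 0 0 0 -1" --pt "0 0 0 0 0 0 -1"

```text
clock: 10.2
tcp_pos: [0.4319, 0.1236, 0.0594]
tcp_rot: [0.405, 3.111, 0.001]
force: [13.7, -12.5, -2.4]
finger_gap: 0.0135
grasp_force: 14.4
```

>>> carry_out --pt "0 0 0 0 0 0 0.2" --pt "0 0 0 0 0 0 0.2" --pt "0 0 0 0 0 0 0.2" --pt "0.1 0 1 0 0 0 0.2" --pt "0.1 0 1 0 0 0 0.2" --pt "0.5 0 1 0 0 0 1" --pt "1 -0.26 1 0 0 0 1" --pt "1 -0.26 1 0 0 0 1" --pt "1 -0.26 1 0 0 0 1" --pt "1 -0.26 1 0 0 0 1" --pt "1 -0.26 0.5 0 0 0 1" --pt "1 -0.26 0 0 0 0 1" --pt "0 0 0 0 0 0 1" --pt "0 0 0 0 0 0 1"

```text
clock: 11.95
tcp_pos: [0.5618, 0.0937, 0.2086]
tcp_rot: [-0.399, -3.115, 0.0]
force: [-1.1, 1.0, 0.3]
finger_gap: 0.0929
grasp_force: 0.0
```

Run:
```python
from h import *
d=r.get_image("wrist"); print(r.get_state()["tcp_pos"],ray(d,0,0)[0])
for q in("post_top","knob_top","seat","press"):
    for x in r.look_for(d,q)[:1]: print(q,x)
save(d,"f",(110,70,400,290),2.7)
```

```text
[0.56174593 0.09375295 0.2086838 ] [0.49654138 0.10983041 0.35868521]
post_top {'rect': [222.0, 57.1, 277.1, 157.6], 'p': 0.59}
knob_top {'rect': [224.8, 206.0, 269.5, 257.3], 'p': 0.84}
seat {'rect': [222.0, 57.6, 279.7, 156.1], 'p': 0.85}
press {'rect': [187.2, 59.7, 314.1, 254.9], 'p': 0.58}
```

View pics/f.png

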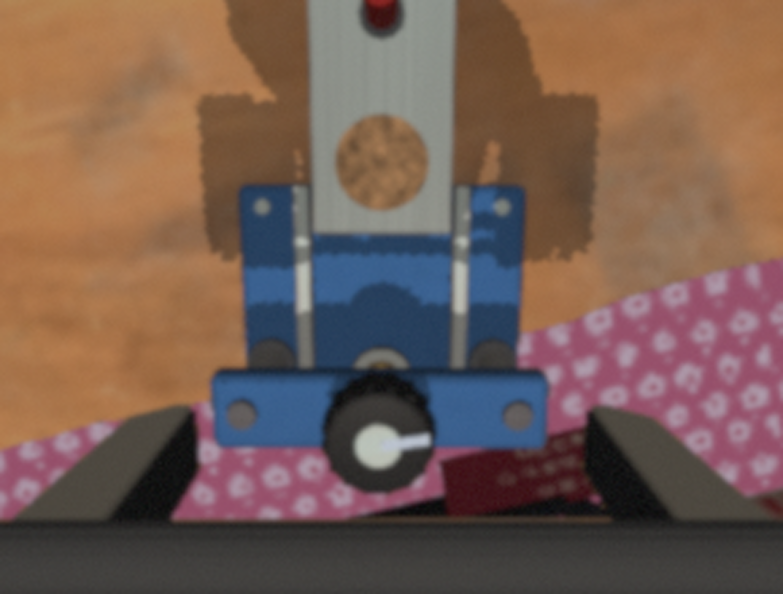

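The tray is fully out and square in the view: post top off the crop's upper edge at (381,5), cork pad centre (381,161), bridge (380,409), knob top disc (377,447), pointer towards image right.

Run:
```python
from h import *
d=r.get_image("wrist")
c=lambda u,v,z:atz(d,u/2.7+110,v/2.7+70,z).round(4)
S=c(381,161,.022);B=c(380.5,409,.086);Kt=c(377,447,.118)
print("seat",S,"bridge",B,"knobdisc",Kt, "knob outline", c(379,438,.112))
D=B-S;print("d",np.hypot(*D[:2]),"yaw",np.arctan2(D[1],D[0]))
L=c(214,372,.086);R_=c(546,370,.086);e=R_-L;print("yaw bridge",np.arctan2(-e[0],e[1]),np.hypot(*e[:2]))
P=c(404,442,.118);P2=c(430,438,.118)-Kt;print("pointer ang",np.arctan2(P2[1],P2[0]))
print("rails", [c(*p,.019) for p in((308,20),(313,232),(457,20),(450,232))])
```

```text
seat [0.5007 0.1047 0.022 ] bridge [0.5919 0.0813 0.086 ] knobdisc [0.5942 0.0798 0.118 ] knob outline [0.5934 0.0806 0.112 ]
d 0.09415412895885125 yaw -0.25116096457776876
yaw bridge -0.2481735404354397 0.12905386472322325
pointer ang 1.4968572891369527
rails [array([0.4356, 0.0893, 0.019 ]), array([0.5236, 0.0662, 0.019 ]), array([0.4517, 0.1515, 0.019 ]), array([0.5396, 0.1274, 0.019 ])]
```

>>> carry_out --pt "-0.2 -1 0.3 0 0 0 1" --pt "-0.2 -1 0.3 0 0 0 1" --pt "-0.2 -1 0.3 0 0 0 1" --pt "-0.2 -1 0 0 0 0 1" --pt "-0.2 -1 0 0 0 0 1" --pt "-0.2 -1 0 0 0 0 1" --pt "-0.2 -1 0 0 0 0 1" --pt "-0.2 -1 0 0 0 0 1" --pt "0 -1 0 0 0 0 1" --pt "0 -1 0 0 0 0 1" --pt "0 -1 0 0 0 0 1" --pt "0 -1 0 0 0 0 1" --pt "0 -1 0 0 0 0 1" --pt "0 -1 0 0 0 0 1" --pt "0 -1 0 0 0 0 1" --pt "0 -1 0 0 0 0 1" --pt "0 -1 0 0 0 0 1" --pt "0 -1 0 0 0 0 1" --pt "0 0 0 0 0 0 1" --pt "0 0 0 0 0 0 1"

```text
clock: 14.75
tcp_pos: [0.531, -0.2661, 0.2269]
tcp_rot: [-0.4, -3.116, -0.001]
force: [0.8, 0.7, -0.1]
finger_gap: 0.0932
grasp_force: 0.0
```

Run:
```python
from h import *
d=r.get_image("wrist"); print(r.get_state()["tcp_pos"],np.round(r.get_state()["joints"],2))
for q in("blue_brooch","green_brooch","yellow_brooch","tin"):
    for x in r.look_for(d,q)[:1]: print(q,x)
hsv=cv2.cvtColor(d["image"],cv2.COLOR_RGB2HSV)
m=((hsv[...,0]>95)&(hsv[...,0]<125)&(hsv[...,1]>120)&(hsv[...,2]>70)).astype(np.uint8)
n,_,st,ce=cv2.connectedComponentsWithStats(m)
for i in range(1,n):
    if st[i,4]>60: print(st[i],ce[i].round(1),atz(d,*ce[i],.0035).round(4))
save(d,"g",None,1.55)
```

```text
[ 0.53112934 -0.26584058  0.22701948] [ 0.6   0.47 -0.32  1.9   0.2   0.8   1.48]
blue_brooch {'rect': [208.1, 132.8, 230.7, 158.6], 'p': 0.96}
green_brooch {'rect': [315.4, 104.0, 340.0, 129.6], 'p': 0.87}
yellow_brooch {'rect': [307.9, 158.8, 332.3, 180.3], 'p': 0.97}
tin {'rect': [199.6, 195.0, 267.4, 250.6], 'p': 0.91}
[175  37  91  44 418] [216.4  59.7] [ 0.3758 -0.2758  0.0035]
[ 460   90   41   88 1636] [480.1 129. ] [0.546  0.0414 0.0035]
[502 108  10  45 239] [508.1 136.3] [0.5652 0.0774 0.0035]
[208 137  21  21 253] [218.3 147.6] [ 0.4814 -0.3045  0.0035]
[496 166  16  12 140] [502.8 172.3] [0.6137 0.0688 0.0035]
[166 295  40  29 525] [185.8 310.1] [ 0.7134 -0.427   0.0035]
[134 301  27  29 313] [150.5 317.5] [ 0.7123 -0.4859  0.0035]
[174 332  18   8  90] [183.9 336.2] [ 0.7596 -0.4453  0.0035]
```

View pics/g.png

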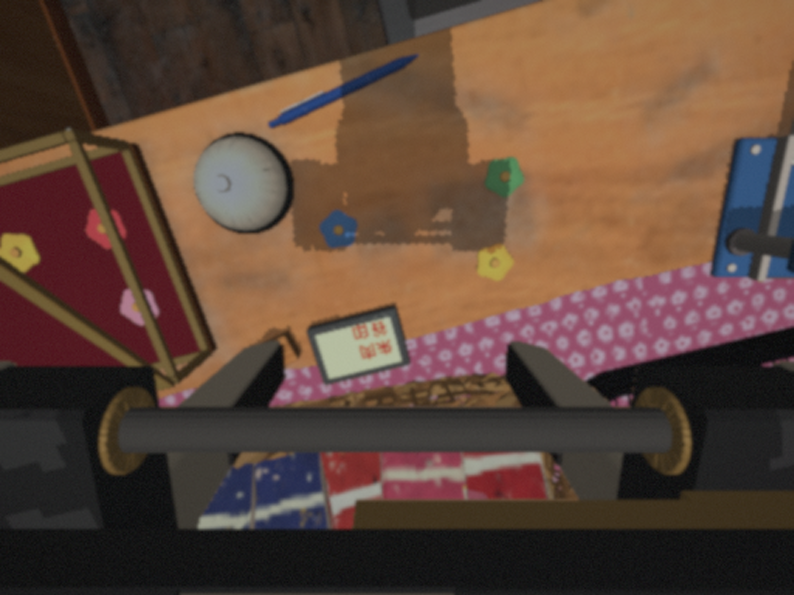

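Blue sits at (338,230) with gold centre up, the white dome to its upper left and the tin below. Closing along the image's vertical keeps clear of the dome, so I'll get the petal phase and choose the yaw from that.

Run:
```python
from h import *
d=r.get_image("wrist")
hsv=cv2.cvtColor(d["image"],cv2.COLOR_RGB2HSV)[125:172,195:245]
m=((hsv[...,0]>95)&(hsv[...,0]<125)&(hsv[...,1]>110)).astype(np.uint8)
n,l,st,ce=cv2.connectedComponentsWithStats(m);i=1+np.argmax(st[1:,4])
c=cv2.findContours((l==i).astype(np.uint8),0,2)[0]; c=max(c,key=len)
h=np.zeros_like(m);cv2.drawContours(h,[c],-1,1,-1)
v,u=np.nonzero(h);W=np.array([atz(d,a+195,b+125,.0035)[:2] for a,b in zip(u,v)]);C=W.mean(0);q=W-C
z=(q[:,0]+1j*q[:,1]);s=(z**5/abs(z).clip(1e-9)**1).sum();print(C,len(W),"petal dir",np.angle(s)/5, "mod .6283 axes")
```

```text
[ 0.48152347 -0.30466082] 341 petal dir 0.4686579341265847 mod .6283 axes
```

>>> carry_out --pt "-0.5 -0.4 -0.6 0 0 -1 1" --pt "-0.5 -0.4 -0.6 0 0 -1 1" --pt "-0.5 -0.4 -0.6 0 0 -1 1" --pt "-0.5 -0.4 -0.6 0 0 -1 1" --pt "-0.5 -0.4 -0.6 0 0 -1 1" --pt "0 0 -0.6 0 0 -1 1" --pt "0 0 -0.6 0 0 -1 1" --pt "0 0 -0.6 0 0 -1 1" --pt "0 0 -0.6 0 0 -1 1" --pt "0 0 0 0 0 -1 0.3" --pt "0 0 0 0 0 0 0.3" --pt "0 0 0 0 0 0 0.3"

```text
clock: 16.55
tcp_pos: [0.4812, -0.3066, 0.1192]
tcp_rot: [2.086, 2.349, 0.0]
force: [-0.3, -0.2, -0.6]
finger_gap: 0.0674
grasp_force: 0.0
```

```bash
cat > br.py <<'E'
from h import *
from scipy.spatial.transform import Rotation as Ro
def brooch(z,guess):
    d=r.get_image("wrist"); s=r.get_state(); g=[int(round(x)) for x in proj(d,[*guess,z])]
    x0,y0=max(g[0]-60,0),max(g[1]-60,0)
    hsv=cv2.cvtColor(d["image"],cv2.COLOR_RGB2HSV)[y0:g[1]+60,x0:g[0]+60]
    m=((hsv[...,0]>95)&(hsv[...,0]<125)&(hsv[...,1]>110)&(hsv[...,2]>45)).astype(np.uint8)
    n,l,st,ce=cv2.connectedComponentsWithStats(m);i=1+np.argmax(st[1:,4])
    c=max(cv2.findContours((l==i).astype(np.uint8),0,2)[0],key=len)
    h=np.zeros_like(m);cv2.drawContours(h,[c],-1,1,-1);v,u=np.nonzero(h)
    W=np.array([atz(d,a+x0,b+y0,z)[:2] for a,b in zip(u,v)]);C=W.mean(0);q=W-C;w=q[:,0]+1j*q[:,1]
    ty=Ro.from_rotvec(s["tcp_rot"]).as_matrix()[:,1]
    print("brooch",C.round(4),len(W),"px",g,"ext",np.ptp(W,axis=0).round(4),"petal",np.angle((w**5/abs(w).clip(1e-9)).sum())/5,"tool y ang",np.arctan2(ty[1],ty[0]),"tcp",s["tcp_pos"].round(4),"j7",s["joints"][6].round(2))
    return d
E
python3 - <<'E'
from br import *
save(brooch(.0035,(.481,-.3045)),"h",None,1.5)
E
```

```text
brooch [ 0.4816 -0.3044] 642 px [254, 192] ext [0.0294 0.0299] petal 0.473052003877018 tool y ang 0.11762353970088182 tcp [ 0.4812 -0.3067  0.1193] j7 0.63
```

View pics/h.png

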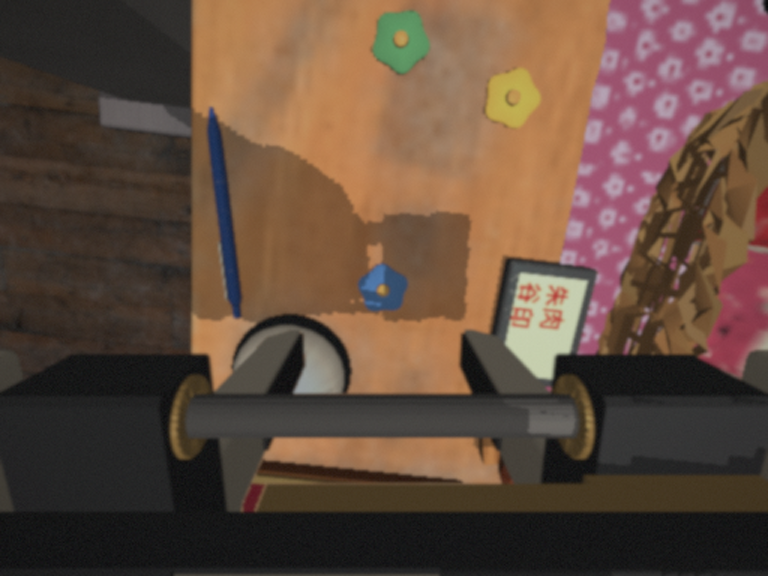

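The hover view has the brooch at (382,288) and the dome at (290,360), close to the left finger. Turning 0.9 rad clockwise lines up with a petal axis (-0.784) and clears the dome.

>>> carry_out --pt "0.02 0.1 0 0 0 -0.94 0.1" --pt "0 0 0 0 0 -0.94 0.1" --pt "0 0 0 0 0 -0.94 0.1" --pt "0 0 0 0 0 -0.94 0.1" --pt "0 0 -0.6 0 0 -0.94 0.1" --pt "0 0 -0.8 0 0 -0.94 0.1" --pt "0 0 -0.8 0 0 -0.94 0.1" --pt "0 0 -0.8 0 0 -0.94 0.1" --pt "0 0 -0.8 0 0 0 0.1" --pt "0 0 0 0 0 0 0.1" --pt "0 0 0 0 0 0 0.1"

```text
clock: 17.98
tcp_pos: [0.4814, -0.305, 0.0433]
tcp_rot: [2.903, 1.202, 0.0]
force: [-0.0, -0.6, -1.0]
finger_gap: 0.0511
grasp_force: 0.0
```

Run:
```python
from br import *
brooch(.0035,(.481,-.3045)); print(r.get_state()["force"])
```

```text
brooch [ 0.4821 -0.3047] 1228 px [252, 220] ext [0.0312 0.0312] petal 0.4731946634699417 tool y ang -0.78618793445894 tcp [ 0.4815 -0.305   0.0435] j7 0.06
[0.12528793 0.74292846 0.77414922]
```

>>> carry_out --pt "0.02 0.01 -0.6 0 0 0 0.1" --pt "0 0 -0.45 0 0 0 0.1" --pt "0 0 -0.2 0 0 0 0.1" --pt "0 0 0 0 0 0 0.1" --pt "0 0 0 0 0 0 -1" --pt "0 0 0 0 0 0 -1" --pt "0 0 0 0 0 0 -1" --pt "0 0 0 0 0 0 -1" --pt "0 0 0 0 0 0 -1" --force 10

```text
clock: 19.15
tcp_pos: [0.4818, -0.3045, 0.018]
tcp_rot: [2.904, 1.2, -0.0]
force: [0.2, -0.1, -1.0]
finger_gap: 0.0313
grasp_force: 10.0
```

>>> carry_out --pt "0 0 0.5 0 0 0 -1" --pt "0 0 1 0 0 0 -1" --pt "0 0 1 0 0 0 -1" --pt "0 0 1 0 0 0 -1" --pt "0 0.5 1 0 0 0.9 -1" --pt "0 0.8 0.5 0 0 0.9 -1" --pt "0 0 0 0 0 0 -1" --pt "0 0 0 0 0 0 -1"

```text
clock: 20.15
tcp_pos: [0.4818, -0.279, 0.1181]
tcp_rot: [2.759, 1.502, 0.0]
force: [0.1, 0.3, 0.5]
finger_gap: 0.0311
grasp_force: 10.0
```

Run:
```python
from br import *
t=r.get_state()["tcp_pos"]; print(t)
brooch(t[2]-.0145,t[:2])
```

```text
[ 0.48177759 -0.27899933  0.11809593]
brooch [ 0.4815 -0.2789] 1635 px [253, 233] ext [0.0321 0.0319] petal -0.5875481434882278 tool y ang -0.5735889430333382 tcp [ 0.4816 -0.2791  0.1178] j7 0.13
```

>>> carry_out --pt "0.05 0.96 0 0 0 0.79 -1" --pt "0.05 0.96 0 0 0 0.79 -1" --pt "0.05 0.96 0 0 0 0.79 -1" --pt "0.05 0.96 0 0 0 0.79 -1" --pt "0.05 0.96 0 0 0 0.79 -1" --pt "0.05 0.96 0 0 0 0.79 -1" --pt "0.05 0.96 0 0 0 0.79 -1" --pt "0.05 0.96 0 0 0 0.79 -1" --pt "0.05 0.96 0 0 0 0.79 -1" --pt "0.05 0.96 0 0 0 0.79 -1" --pt "0.05 0.96 0 0 0 0.79 -1" --pt "0.05 0.96 0 0 0 0.79 -1" --pt "0.05 0.96 0 0 0 0.79 -1" --pt "0.05 0.96 0 0 0 0.79 -1" --pt "0.05 0.96 0 0 0 0.79 -1" --pt "0.05 0.96 0 0 0 0.79 -1" --pt "0.05 0.96 0 0 0 0.79 -1" --pt "0.05 0.96 0 0 0 0.79 -1" --pt "0.04 0.96 0 0 0 0.79 -1" --pt "0.04 0.96 0 0 0 0.79 -1"

```text
clock: 22.7
tcp_pos: [0.5014, 0.1067, 0.118]
tcp_rot: [0.376, 3.119, -0.0]
force: [-0.5, -0.5, 0.9]
finger_gap: 0.0313
grasp_force: 10.0
```

>>> carry_out --pt "0 0 0 0 0 0 -1" --pt "0 0 0 0 0 0 -1"

```text
clock: 22.95
tcp_pos: [0.5013, 0.1049, 0.1179]
tcp_rot: [-0.387, -3.117, 0.001]
force: [-0.0, -0.9, -0.2]
finger_gap: 0.0313
grasp_force: 10.0
```

Run:
```python
from br import *
t=r.get_state()["tcp_pos"]; print(t)
d=brooch(t[2]-.0145,t[:2])
hsv=cv2.cvtColor(d["image"],cv2.COLOR_RGB2HSV)
save(d,"i",(110,90,400,300),2.7)
print(proj(d,[.5007,.1047,.022]))
```

```text
[0.50126954 0.10490496 0.11791999]
brooch [0.5057 0.1026] 2360 px [256, 233] ext [0.0393 0.0387] petal 0.32368101158682505 tool y ang 1.3231473717708255 tcp [0.5012 0.1046 0.1179] j7 0.75
(np.float64(254.93282886185833), np.float64(199.11787077882096))
```

View pics/i.png

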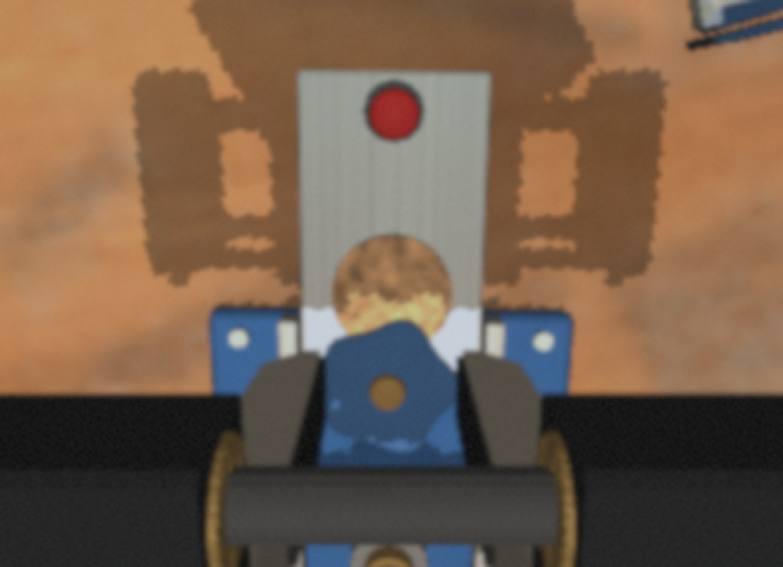

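The brooch is held flat with its gold centre at (387,393), and the cork pad is at (392,294) below it. I'll work out the brooch-to-seat offset using the gold centre.

Run:
```python
from br import *
d=r.get_image("wrist");t=r.get_state()["tcp_pos"]
c=lambda u,v,z:atz(d,u/2.7+110,v/2.7+90,z).round(4)
G=c(387,393,t[2]-.0105);S=c(392.5,294,.022);P=c(394,111,.073)
print("gold",G,"seat",S,"post",P,"tcp",t, "post-seat",np.hypot(*(P-S)[:2]),"seat-gold",S-G)
```

```text
gold [0.5011 0.1031 0.1075] seat [0.5006 0.1049 0.022 ] post [0.4397 0.1204 0.073 ] tcp [0.50129199 0.10456904 0.1179795 ] post-seat 0.06284154676645068 seat-gold [-0.0005  0.0018 -0.0855]
```

>>> carry_out --pt "-0.02 0.08 -1 0 0 0 -1" --pt "0 0 -1 0 0 0 -1" --pt "0 0 -1 0 0 0 -1" --pt "0 0 -0.6 0 0 0 -1" --pt "0 0 -0.27 0 0 0 -1" --pt "0 0 0 0 0 0 -1" --pt "0 0 0 0 0 0 -1"

```text
clock: 23.92
tcp_pos: [0.5013, 0.1071, 0.0411]
tcp_rot: [0.386, 3.117, 0.0]
force: [0.2, 0.2, 0.2]
finger_gap: 0.0311
grasp_force: 10.0
```

Run:
```python
from br import *
s=r.get_state();print(s["tcp_pos"],s["force"]); d=r.get_image("wrist");save(d,"j")
```

```text
[0.50125448 0.10709104 0.04110155] [0.24325109 0.19832021 0.1995183 ]
```

>>> carry_out --pt "-0.03 -0.04 -0.05 0 0 0 -1" --pt "0 0 0 0 0 0 -1" --pt "0 0 0 0 0 0 -0.2" --pt "0 0 0 0 0 0 0.0" --pt "0 0 0 0 0 0 0.1" --pt "0 0 0.5 0 0 0 0.1" --pt "0 0 1 0 0 0 0.1" --pt "0 0 1 0 0 0 0.1" --pt "0 0 1 0 0 0 0.1" --pt "0.6 -0.15 1 0 0 0 0.1" --pt "0.6 -0.15 0 0 0 0 0.1" --pt "0.6 -0.15 0 0 0 0 0.1" --pt "0 0 0 0 0 0 0.1" --pt "0 0 0 0 0 0 0.1"

```text
clock: 25.72
tcp_pos: [0.5357, 0.0972, 0.1288]
tcp_rot: [-0.385, -3.116, 0.001]
force: [0.4, 0.4, 0.2]
finger_gap: 0.0515
grasp_force: 0.0
```

Run:
```python
from br import *
d=r.get_image("wrist");t=r.get_state()["tcp_pos"];print(t)
save(d,"k",(130,50,380,230),3)
```

```text
[0.53565839 0.09737891 0.12897914]
```

View pics/k.png

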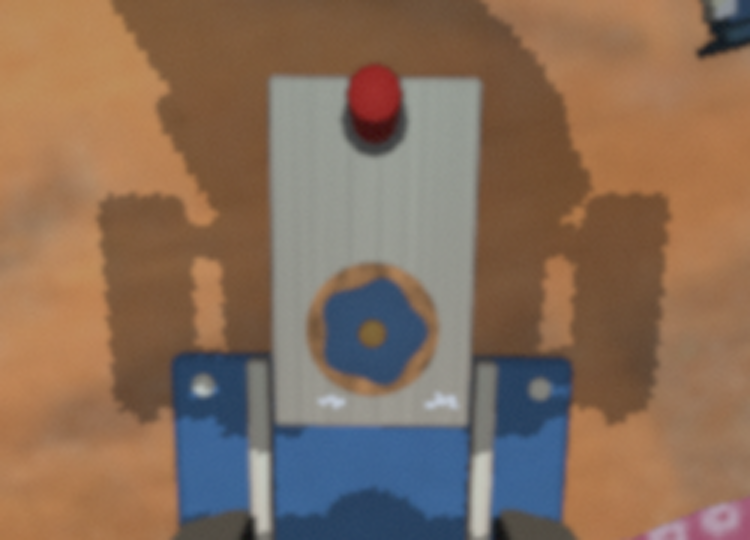

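The brooch lies flat on the cork at (372,333), with the pad centre at (373,329). I'll quantify this, because the gold centre only has about 2.5 mm of room inside the foot.

```bash
cat > pad.py <<'E'
from br import *
def pad(d,S):
    g=[int(round(x)) for x in proj(d,[*S,.022])];x0,y0=g[0]-32,g[1]-32
    im=d["image"][y0:y0+64,x0:x0+64];big=cv2.resize(im,None,fx=4,fy=4,interpolation=cv2.INTER_CUBIC)
    hsv=cv2.cvtColor(big,cv2.COLOR_RGB2HSV);H,Sa,V=cv2.split(hsv)
    def shape(m,z,name):
        m=m.astype(np.uint8);n,l,st,ce=cv2.connectedComponentsWithStats(m)
        o=[i for i in range(1,n)];i=max(o,key=lambda i:st[i,4]-20*np.hypot(*(ce[i]-128)))
        c=max(cv2.findContours((l==i).astype(np.uint8),0,1)[0],key=len).reshape(-1,2)
        W=np.array([atz(d,(a+.5)/4-.5+x0,(b+.5)/4-.5+y0,z)[:2] for a,b in c])
        (cx,cy),rad=cv2.minEnclosingCircle((W*1e3).astype(np.float32))
        A=np.c_[W,np.ones(len(W))];s=np.linalg.lstsq(A,(W**2).sum(1),rcond=None)[0]
        print(name,"minc",round(cx,1),round(cy,1),"r",round(rad,1),"fit",(s[:2]*500).round(1));return s[:2]/2
    cork=(H<25)&(Sa>75)|((H>95)&(H<125)&(Sa>110))
    C=shape(cork,.022,"cork");B=shape((H>95)&(H<125)&(Sa>110),.0255,"blue")
    G=shape((H>10)&(H<30)&(Sa>120)&(np.hypot(*(np.indices(H.shape)-128))<45),.0285,"gold")
    return C,B,G
E
python3 - <<'E'
from pad import *
d=r.get_image("wrist");C,B,G=pad(d,(.5006,.1049))
c,s=np.cos(-.25),np.sin(-.25);M=np.array([[c,s],[-s,c]])
print("in press frame mm: blue-cork",M@(B-C)*1e3,"gold-cork",M@(G-C)*1e3)
E
```

```text
cork minc 500.8 104.4 r 16.0 fit [500.7 104.4]
blue minc 500.4 104.5 r 15.8 fit [500.3 104.5]
gold minc 500.4 104.5 r 3.2 fit [500.3 104.5]
in press frame mm: blue-cork [-0.42991245  0.00962278] gold-cork [-0.40361401 -0.03819064]
```

Run:
```python
from pad import *
d=r.get_image("wrist")
print(atz(d,373.5/3+130,329/3+50,.022),atz(d,307/3+130,329/3+50,.022),atz(d,373.5/3+130,262/3+50,.022),atz(d,373.5/3+130,396/3+50,.022))
print("post",atz(d,375/3+130,92/3+50,.073),atz(d,375/3+130,123/3+50,.022))
```

```text
[0.50041001 0.10546853 0.022     ] [0.49532436 0.0851193  0.022     ] [0.48033164 0.11048512 0.022     ] [0.52131356 0.10024578 0.022     ]
post [0.4403048  0.12084456 0.073     ] [0.44121302 0.12071814 0.022     ]
```

The brooch is within about 0.7 mm of the pad centre. Next I'll grip the post.

>>> carry_out --pt "-0.96 0.235 0 0 0 0 0.1" --pt "-0.96 0.235 0 0 0 0 0.1" --pt "-0.96 0.235 0 0 0 0 0.1" --pt "-0.96 0.235 0 0 0 0 0.1" --pt "-0.94 0.235 0 0 0 0 0.1" --pt "0 0 -0.9 0 0 0 0.1" --pt "0 0 -0.9 0 0 0 0.1" --pt "0 0 -0.9 0 0 0 0.1" --pt "0 0 -0.8 0 0 0 0.1" --pt "0 0 0 0 0 0 0.1" --pt "0 0 0 0 0 0 -1" --pt "0 0 0 0 0 0 -1" --pt "0 0 0 0 0 0 -1" --pt "0 0 0 0 0 0 -1" --force 15

```text
clock: 27.62
tcp_pos: [0.4409, 0.1208, 0.0599]
tcp_rot: [0.386, 3.117, 0.0]
force: [0.3, 0.0, 0.2]
finger_gap: 0.0157
grasp_force: 0.0
```

>>> carry_out --pt "0 0 0 0 0 0 -1" --pt "0 0 0 0 0 0 -1" --pt "0.2 -0.05 0 0 0 0 -1" --pt "0.4 -0.1 0 0 0 0 -1" --pt "0.5 -0.128 0 0 0 0 -1" --pt "0.5 -0.128 0 0 0 0 -1" --pt "0.5 -0.128 0 0 0 0 -1" --pt "0.5 -0.128 0 0 0 0 -1" --pt "0.5 -0.128 0 0 0 0 -1" --pt "0.5 -0.128 0 0 0 0 -1" --pt "0.4 -0.1 0 0 0 0 -1" --pt "0.3 -0.075 0 0 0 0 -1" --pt "0.2 -0.05 0 0 0 0 -1" --pt "0.1 -0.025 0 0 0 0 -1" --pt "0 0 0 0 0 0 -1" --pt "0 0 0 0 0 0 -1"

```text
clock: 29.62
tcp_pos: [0.5328, 0.0968, 0.0599]
tcp_rot: [0.386, 3.118, -0.001]
force: [-1.7, -1.2, 5.9]
finger_gap: 0.0135
grasp_force: 15.0
```

>>> carry_out --pt "0.15 -0.038 0 0 0 0 -1" --pt "0.15 -0.038 0 0 0 0 -1" --pt "0 0 0 0 0 0 -1" --pt "0 0 0 0 0 0 -1"

```text
clock: 30.12
tcp_pos: [0.5345, 0.0963, 0.0594]
tcp_rot: [-0.382, -3.111, 0.003]
force: [-12.8, 4.8, 13.1]
finger_gap: 0.0138
grasp_force: 15.0
```

The tray stopped against 13 N, so it is home. I'll release it, rise, turn the gripper ccw for wrist range, and go over the knob axis at (0.5926,0.0815).

>>> carry_out --pt "-0.15 0.038 0 0 0 0 -1" --pt "0 0 0 0 0 0 0.1" --pt "0 0 0 0 0 0 0.1" --pt "0 0 0 0 0 0 0.1" --pt "0 0 1 0 0 0 0.3" --pt "0 0 1 0 0 0 0.3" --pt "0 0 1 0 0 0 0.3" --pt "0 0 1 0 0 0 0.3" --pt "0 0 1 0 0 1 0.3" --pt "0 0 0.5 0 0 1 0.3" --pt "0.5 -0.12 0 0 0 1 0.3" --pt "0.5 -0.12 0 0 0 1 0.3" --pt "0.5 -0.12 0 0 0 1 0.3" --pt "0.5 -0.12 0 0 0 1 0.3" --pt "0.5 -0.12 0 0 0 1 0.3" --pt "0.4 -0.13 0 0 0 1 0.3" --pt "0 0 0 0 0 1 0.3" --pt "0 0 0 0 0 1 0.3" --pt "0 0 0 0 0 0 0.3" --pt "0 0 0 0 0 0 0.3"

```text
clock: 32.62
tcp_pos: [0.5938, 0.0819, 0.1696]
tcp_rot: [1.438, -2.793, -0.0]
force: [0.3, 0.4, 0.2]
finger_gap: 0.0604
grasp_force: 0.0
```

```bash
cat > kn.py <<'E'
from br import *
def avg(n):
    L=[]
    for i in range(n):
        d=r.get_image("wrist");s=r.get_state();L.append(np.r_[s["tcp_pos"],s["force"],s["moment"],s["joint_efforts"]])
    L=np.array(L);return d,L.mean(0),L.std(0)
E
python3 - <<'E'
from kn import *
d,m,sd=avg(3);s=r.get_state()
R=Ro.from_rotvec(s["tcp_rot"]).as_matrix();print(s["clock"],m.round(4),sd.round(4),"ty",np.arctan2(R[1,1],R[0,1]),np.round(s["joints"],2))
# knob: dark round blob near projected knob centre
g=np.array(proj(d,[.5926,.0815,.118]));print("px",g)
for q in("knob_top","post_top","seat"):
    for x in r.look_for(d,q)[:1]:
        b=x["rect"];print(q,round(x["p"],2),np.round(b),atz(d,(b[0]+b[2])/2,(b[1]+b[3])/2,.073 if q=="post_top" else .112))
sc=r.get_image("scene")
for q in("knob_top","post_top"):
    for x in r.look_for(sc,q)[:1]: print(q,x)
im=d["image"].astype(int);R_,G,B=im[...,0],im[...,1],im[...,2];v,u=np.nonzero((R_>100)&(G<60)&(B<60));
n,l,st,ce=cv2.connectedComponentsWithStats(((R_>100)&(G<60)&(B<60)).astype(np.uint8));
for i in range(1,n):
    if st[i,4]>40: print("red",st[i],ce[i],atz(d,*ce[i],.073))
E
```

```text
32.775 [ 5.93800e-01  8.21000e-02  1.69600e-01 -7.25600e-01 -1.79000e-02
 -1.00700e-01  1.52700e-01 -4.00000e-04  1.08000e-02  1.59700e-01
 -6.58529e+01 -8.19430e+00 -1.91259e+01  3.16000e-02  7.47000e-02
 -1.95000e-02] [0.000e+00 0.000e+00 0.000e+00 9.890e-02 3.219e-01 7.919e-01 2.490e-02
 1.040e-02 1.700e-02 3.370e-02 2.250e-02 1.510e-02 5.000e-04 2.100e-03
 9.000e-04 5.600e-03] ty 2.5236940740022358 [ 0.18  0.6  -0.62  1.93  0.49  0.77  1.81]
px [256.21086459 214.51879814]
knob_top 0.78 [228. 182. 285. 240.] [0.59205174 0.08071364 0.112     ]
post_top 0.62 [225. 134. 324. 204.] [0.56220996 0.06769847 0.073     ]
seat 0.81 [219. 135. 328. 202.] [0.5611768  0.06037342 0.112     ]
knob_top {'rect': [251.0, 176.4, 270.1, 188.2], 'p': 0.57}
post_top {'rect': [236.3, 195.2, 263.3, 216.6], 'p': 0.73}
red [ 23 118  45  42 985] [ 44.15532995 137.98071066] [ 0.71343558 -0.07380115  0.073     ]
red [ 37 155  48  36 811] [ 64.13440197 174.37977805] [ 0.72257109 -0.0400526   0.073     ]
red [ 24 158  19  18  96] [ 34.03125 168.375  ] [ 0.74099679 -0.05997262  0.073     ]
red [312 168  13  13 136] [318.04411765 173.98529412] [0.53204161 0.09492334 0.073     ]
red [ 80 187  42  36 777] [100.31402831 204.85199485] [7.15706272e-01 6.51598620e-04 7.30000000e-02]
red [107 223  37  13 373] [125.90616622 230.20643432] [0.71324807 0.03382355 0.073     ]
red [ 12 236  36  18 352] [ 30.39488636 243.375     ] [ 0.79896736 -0.01018213  0.073     ]
```

Tray travel from the post positions is 95.5 mm, so it is home. Now I'll grip the knob.

>>> carry_out --pt "-0.08 -0.05 -0.9 0 0 0 0.3" --pt "0 0 -0.9 0 0 0 0.3" --pt "0 0 -0.9 0 0 0 0.3" --pt "0 0 -0.2 0 0 0 0.3" --pt "0 0 0 0 0 0 0.3" --pt "0 0 0 0 0 0 -0.3" --pt "0 0 0 0 0 0 -1" --pt "0 0 0 0 0 0 -1" --pt "0 0 0 0 0 0 -1" --force 25

```text
clock: 34.2
tcp_pos: [0.592, 0.0814, 0.1121]
tcp_rot: [-1.443, 2.791, 0.0]
force: [-4.4, 0.8, 5.4]
finger_gap: 0.0396
grasp_force: 25.0
```

>>> carry_out --pt "0 0 0 0 0 -0.5 -1" --pt "0 0 0 0 0 -1 -1" --pt "0 0 0 0 0 -1 -1" --pt "0 0 0 0 0 -1 -1" --pt "0 0 0 0 0 -0.5 -1"

```text
clock: 34.83
tcp_pos: [0.592, 0.0814, 0.1121]
tcp_rot: [-0.734, 3.054, -0.0]
force: [-3.7, 1.1, 4.7]
finger_gap: 0.0397
grasp_force: 25.0
```

```bash
cat >> kn.py <<'E'
def rep(n=4):
    d,m,sd=avg(n);s=r.get_state();R=Ro.from_rotvec(s["tcp_rot"]).as_matrix()
    print("t",round(s["clock"],2),"ty %.4f"%np.arctan2(R[1,1],R[0,1]),"pos",m[:3].round(4),"F",m[3:6].round(1),"M",m[6:9].round(4),"tau5-7",m[13:16].round(4),"sd",sd[[8,15]].round(4),"gap",round(s["finger_gap"],4),"j7",round(s["joints"][6],2))
E
python3 -c "
from kn import *
rep()"
```

```text
t 35.02 ty 2.0463 pos [0.592  0.0814 0.1121] F [-3.1  1.5  6.5] M [ 0.3785  0.6935 -0.0714] tau5-7 [ 0.549  -0.5306 -0.0713] sd [0.0249 0.3023] gap 0.0397 j7 1.38
```

>>> carry_out --pt "0 0 0 0 0 -1 -1" --pt "0 0 0 0 0 -1 -1" --pt "0 0 0 0 0 -1 -1" --pt "0 0 0 0 0 0 -1" --pt "0 0 0 0 0 0 -1"

```text
clock: 35.65
tcp_pos: [0.5921, 0.0813, 0.1121]
tcp_rot: [-0.181, 3.136, -0.0]
force: [-3.0, 0.6, 6.2]
finger_gap: 0.0399
grasp_force: 25.0
```

```bash
python3 -c "
from kn import *
rep()"
```

```text
t 35.85 ty 1.6862 pos [0.5921 0.0813 0.1121] F [-3.3  1.2  6.6] M [ 0.377   0.6532 -0.0785] tau5-7 [ 0.5299 -0.6054  0.0548] sd [0.0078 0.0012] gap 0.0398 j7 1.11
```

>>> carry_out --pt "0 0 0 0 0 -1 -1" --pt "0 0 0 0 0 -1 -1" --pt "0 0 0 0 0 0 -1" --pt "0 0 0 0 0 0 -1"

```text
clock: 36.35
tcp_pos: [0.5921, 0.0812, 0.1121]
tcp_rot: [0.195, 3.135, -0.0]
force: [-3.1, 0.3, 6.2]
finger_gap: 0.0395
grasp_force: 25.0
```

```bash
python3 -c "
from kn import *
rep()"
```

```text
t 36.55 ty 1.4462 pos [0.5921 0.0812 0.1121] F [-3.2  0.9  6.9] M [ 0.3326  0.6263 -0.0633] tau5-7 [ 0.4646 -0.6574  0.0555] sd [0.041  0.0014] gap 0.0397 j7 0.94
```

>>> carry_out --pt "0 0 0 0 0 -1 -1" --pt "0 0 0 0 0 0 -1" --pt "0 0 0 0 0 0 -1"

```text
clock: 36.92
tcp_pos: [0.5921, 0.0812, 0.112]
tcp_rot: [0.383, 3.118, -0.0]
force: [-3.1, 0.6, 7.0]
finger_gap: 0.0393
grasp_force: 25.0
```

```bash
python3 -c "
from kn import *
rep()"
```

```text
t 37.12 ty 1.3263 pos [0.5921 0.0812 0.1121] F [-3.4  0.6  6.6] M [ 0.3038  0.6635 -0.0561] tau5-7 [ 0.4366 -0.6858  0.058 ] sd [0.0372 0.0015] gap 0.0398 j7 0.85
```

>>> carry_out --pt "0 0 0 0 0 -1 -1" --pt "0 0 0 0 0 0 -1" --pt "0 0 0 0 0 0 -1"

```text
clock: 37.5
tcp_pos: [0.5921, 0.0812, 0.1121]
tcp_rot: [0.569, 3.09, -0.0]
force: [-2.6, 0.7, 6.5]
finger_gap: 0.0394
grasp_force: 25.0
```

```bash
python3 -c "
from kn import *
rep()"
```

```text
t 37.7 ty 1.2062 pos [0.5921 0.0812 0.1121] F [-3.   0.8  6.7] M [ 0.2752  0.6425 -0.0489] tau5-7 [ 0.406  -0.716   0.0579] sd [0.0342 0.0017] gap 0.0396 j7 0.77
```

The settled joint 7 torque is very clean (0.055–0.058, noise 0.0015), so the touch step of about 0.009 should show. I'll continue in steps.

>>> carry_out --pt "0 0 0 0 0 -1 -1" --pt "0 0 0 0 0 0 -1" --pt "0 0 0 0 0 0 -1"

```text
clock: 38.08
tcp_pos: [0.5921, 0.0811, 0.112]
tcp_rot: [0.754, 3.05, -0.0]
force: [-2.6, 1.0, 6.6]
finger_gap: 0.0397
grasp_force: 25.0
```

```bash
python3 -c "
from kn import *
rep()"
```

```text
t 38.27 ty 1.0863 pos [0.5921 0.0811 0.1121] F [-3.1  0.7  7.1] M [ 0.266   0.6305 -0.0563] tau5-7 [ 0.3659 -0.747   0.0467] sd [0.014  0.0017] gap 0.0396 j7 0.68
```

>>> carry_out --pt "0 0 0 0 0 -1 -1" --pt "0 0 0 0 0 0 -1" --pt "0 0 0 0 0 0 -1"

```text
clock: 38.65
tcp_pos: [0.5921, 0.0811, 0.112]
tcp_rot: [-0.935, -2.999, 0.0]
force: [-2.6, 0.5, 7.0]
finger_gap: 0.0394
grasp_force: 25.0
```

```bash
python3 -c "
from kn import *
rep()"
```

```text
t 38.85 ty 0.9663 pos [0.592  0.0811 0.112 ] F [-3.1  0.7  7. ] M [ 0.2557  0.6239 -0.0173] tau5-7 [ 0.3354 -0.779   0.0444] sd [0.0148 0.0019] gap 0.0394 j7 0.6
```

>>> carry_out --pt "0 0 0 0 0 -1 -1" --pt "0 0 0 0 0 0 -1" --pt "0 0 0 0 0 0 -1"

```text
clock: 39.22
tcp_pos: [0.5921, 0.0811, 0.1121]
tcp_rot: [-1.113, -2.938, 0.0]
force: [-2.0, 1.1, 7.7]
finger_gap: 0.0392
grasp_force: 25.0
```

```bash
python3 -c "
from kn import *
rep()"
```

```text
t 39.42 ty 0.8463 pos [0.592  0.0811 0.112 ] F [-3.4  0.8  7.2] M [ 0.2013  0.6211 -0.0317] tau5-7 [ 0.3056 -0.8116  0.0423] sd [0.0312 0.0019] gap 0.0399 j7 0.51
```

>>> carry_out --pt "0 0 0 0 0 -1 -1" --pt "0 0 0 0 0 0 -1" --pt "0 0 0 0 0 0 -1"

```text
clock: 39.8
tcp_pos: [0.592, 0.081, 0.112]
tcp_rot: [-1.287, -2.866, 0.0]
force: [-2.3, 0.9, 8.5]
finger_gap: 0.0392
grasp_force: 25.0
```

```bash
python3 -c "
from kn import *
rep()"
```

```text
t 40.0 ty 0.7262 pos [0.592  0.0811 0.1121] F [-2.5  0.2  6.9] M [ 0.2105  0.609  -0.0539] tau5-7 [ 0.2769 -0.8444  0.0401] sd [0.0588 0.0021] gap 0.0395 j7 0.43
```

>>> carry_out --pt "0 0 0 0 0 -1 -1" --pt "0 0 0 0 0 0 -1" --pt "0 0 0 0 0 0 -1"

```text
clock: 40.38
tcp_pos: [0.592, 0.0811, 0.1121]
tcp_rot: [-1.457, -2.783, 0.0]
force: [-3.4, 0.1, 7.7]
finger_gap: 0.0396
grasp_force: 25.0
```

```bash
python3 -c "
from kn import *
rep()"
```

```text
t 40.58 ty 0.6063 pos [0.592 0.081 0.112] F [-3.1  0.6  7.3] M [ 0.1903  0.6704 -0.0518] tau5-7 [ 0.249  -0.8775  0.0382] sd [0.0199 0.0021] gap 0.0399 j7 0.35
```

>>> carry_out --pt "0 0 0 0 0 -1 -1" --pt "0 0 0 0 0 0 -1" --pt "0 0 0 0 0 0 -1"

```text
clock: 40.95
tcp_pos: [0.592, 0.0811, 0.112]
tcp_rot: [-1.621, -2.691, 0.0]
force: [-3.6, 0.0, 6.6]
finger_gap: 0.0393
grasp_force: 25.0
```

```bash
python3 -c "
from kn import *
rep()"
```

```text
t 41.15 ty 0.4863 pos [0.592 0.081 0.112] F [-3.   0.6  7. ] M [ 0.1661  0.6724 -0.0272] tau5-7 [ 0.2219 -0.9106  0.0363] sd [0.0292 0.0021] gap 0.0394 j7 0.26
```

The touch shows clearly: joint 7 torque stepped by 0.011 between ty=1.206 and 1.086, then followed the spring slope of 0.018/rad. The step size puts the touch at about ty=1.19, which is 5.1 mm of travel and inside the expected range. A quarter turn further is ty≈-0.385.

>>> carry_out --pt "0 0 0 0 0 -1 -1" --pt "0 0 0 0 0 -1 -1" --pt "0 0 0 0 0 -1 -1" --pt "0 0 0 0 0 -1 -1" --pt "0 0 0 0 0 -1 -1" --pt "0 0 0 0 0 -1 -1" --pt "0 0 0 0 0 -0.9 -1" --pt "0 0 0 0 0 -0.35 -1" --pt "0 0 0 0 0 0 -1" --pt "0 0 0 0 0 0 -1"

```text
clock: 42.4
tcp_pos: [0.5918, 0.081, 0.112]
tcp_rot: [-2.604, -1.757, 0.001]
force: [-3.3, 1.8, 7.6]
finger_gap: 0.0401
grasp_force: 25.0
```

```bash
python3 -c "
from kn import *
rep()"
```

```text
t 42.6 ty -0.3836 pos [0.5918 0.081  0.112 ] F [-3.7  0.3  7.7] M [ 0.1173  0.774  -0.0211] tau5-7 [ 0.0266 -1.1362  0.0178] sd [0.0123 0.0017] gap 0.0395 j7 -0.33
```

>>> carry_out --pt "0 0 0 0 0 0 -0.1" --pt "0 0 0 0 0 0 0.3" --pt "0 0 0 0 0 0 0.3" --pt "0 0 0 0 0 0 0.3" --pt "0 0 1 0 0 0 0.3" --pt "0 0 1 0 0 0 0.3" --pt "0 0 1 0 0 0 0.3" --pt "0 0 1 0 0 0 0.3" --pt "0 0 1 0 0 0 0.3" --pt "0 0 0 0 0 0 0.3" --pt "0 0 0 0 0 0 0.3"

```text
clock: 43.98
tcp_pos: [0.5918, 0.0811, 0.2109]
tcp_rot: [-2.605, -1.755, 0.001]
force: [0.3, 0.2, -0.8]
finger_gap: 0.0604
grasp_force: 0.0
```

Run:
```python
from kn import *
d=r.get_image("wrist");s=r.get_state();print(s["clock"],s["tcp_pos"],s["force"])
for q in("green_brooch","yellow_brooch","blue_brooch","tin","knob_top"):
    for x in r.look_for(d,q)[:1]: print(q,x)
# pointer: bright pixels on knob top, by angle in world about the axis at z=.118
a=np.linspace(-np.pi,np.pi,72,endpoint=False);o=[]
im=d["image"].mean(2).astype(np.float32)
K0=np.array([.592,.081])
for t in a:
    vals=[]
    for q in(.011,.013,.015,.017):
        u,v=proj(d,[*(K0+q*np.array([np.cos(t),np.sin(t)])),.118]); vals.append(cv2.getRectSubPix(im,(1,1),(float(u),float(v)))[0,0])
    o.append(np.mean(vals))
i=np.argsort(o)[::-1][:5];print("pointer",a[i].round(2),np.array(o)[i].round(),"median",np.median(o),"expect",2.89-1.39-(2.524+.384))
```

```text
44.025 [0.59171796 0.08109863 0.21072066] [ 0.13189198  0.11862729 -1.46052973]
tin {'rect': [183.6, 123.8, 284.1, 253.2], 'p': 0.37}
knob_top {'rect': [229.5, 175.3, 278.5, 220.4], 'p': 0.61}
pointer [-1.48 -1.4  -1.57 -1.31 -1.66] [167. 161. 140. 120.  87.] median 37.81578 expect -1.4079999999999997
```

The pointer is where it should be (-1.45 rad against -1.41 expected), so the knob didn't slip in the grip. I'm handing in.

```bash
python3 -c "
from cell import r
print(r.job_done())"
```

```text
the job is handed in; nothing more can be done
None
```

I handed the job in at about 44 s: the blue brooch is centred on the cork to within about 1 mm, the tray is fully home, and the knob is a quarter turn past touch to within about 0.1 rad, judged from the wrist torque.

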